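Crank the copying camera up to its stop

ROBOT

A 7-joint arm with a two-finger parallel gripper is mounted at the origin on the work surface. World frame = base frame: x ahead of the robot, y to its left, z up, the work surface at z = 0. Lengths are in m, angles in rad, forces in N, time in s.
With the tool pointing down it reaches from about 0.425 to 0.875 m from the base axis. Payload 4.7 kg.
Tool frame: the origin (TCP) lies on the centre line of the jaws, within the pads' length; the fingertips stand ahead of it and the grasp point (between the pads) lies 2 mm behind it (nose_length is the z of the fingertips in the tool frame, in m); z points along the fingers, y is the line along which they close (so a half turn about z gives the same grasp; the last joint's range is limited). The gripper opens to 87 mm and grips with 3 to 60 N. Pads are 19 mm wide; open, the fingers measure 117 mm over their backs; the gripper's body (75 mm by 190 mm) begins 51 mm behind the grasp point.
Start: joints at [-1.237, 0.321, -0.07, 1.45, 0.023, 1.371, -0.057], TCP at [0.204, 0.617, 0.24] pointing down, gripper open.
Joint ranges: [-2.86, 2.86], [-0.3, 2.09], [-1.38, 1.24], [0.06, 2.45], [-1.56, 4.7], [0.09, 2.05], [-2.69, 2.69]. Speed limits (rad/s): [2.57, 2.57, 3.14, 3.14, 3.14, 3.14, 3.14].

INTERFACE

Orientations are given as a rotation vector (axis times angle).
In Python, from bench import * gives the robot as it stands.
- The arm moves only by the tool send_rows, never from a script. Its arguments are lists of equal length, an entry for each row: "xyz": the shift along the tool's x, y, z in mm, a list of three; "dr": the turn, a rotation vector about the tool's x, y, z in rad, a list of three. A call has exactly 10 rows; each row is the pose to reach, as a shift and turn from the pose commanded when the call began, along the tool's axes at that moment; what a row does not reach only later rows make up. A row lasts 1/12 s, in which the tool goes at most 41.7 mm and 7.16 degrees, less where a joint would pass 70% of its speed; a pose out of reach is approached as far as the arm can. A call with a gripper value outside its range is refused whole. "jaw" is the finger opening in mm, from 0 to 87, set as the call begins (left out, the last holds). The fingers move at their own pace and stop on an object; "grip_force" is the grip in N (left out, the last holds). Time passes only in rows, so rows that repeat a pose let the fingers close, or fill a call up. It gives the time, the measured TCP pose, the force, the opening and the grip force at its end, in the units of the state.
- get_state(): the state, without advancing time (a new reading comes with each control period).
- get_image(name): name is "side" or "top" or "wrist"; returns the picture (420x560x3 uint8, red, green, blue); there is no depth.
- calibration(name): a dict with "vfov" (degrees; the focal length in pixels is half the picture's height over the tangent of half this angle, whatever the lens; pixels are square), "cx", "cy" (the principal point, pixels), "k1" (the pictures are not rectified: a ray, as slopes to the right and down, at radius r is drawn at 1 + k1 r^2 times it, then the intrinsics apply), "rvec" (rotation vector, rad) and "tvec" (3), from world to camera coordinates, as OpenCV has them; the wrist camera has in their place "hand_eye" (4x4, takes a point from camera to tool coordinates, whose origin is the TCP and whose axes are the flange's). Camera axes: x right, y down, z forward; pixel columns grow to the right and rows downward; lengths in m; the calibration is good to about 2 mm. A picture is of the moment at which its call begins: read the wrist's pose just before it. calibration takes no time and is no camera call.
- close_job(): hands the job in; it is judged then, once.
The state is a dict: "time": time; "joint_positions": joint angles; "qd": joint speeds; "joint_torque": joint torques, N m; "position": TCP position; "tool_rot": TCP orientation; "ft_force": force on the tool from outside, world axes, zero at the start; "torque": the same for the moment, N m; "grip_width": opening from 0.0 (shut) to 1.0 (fully open); "grip_force": force on a finger pad.
Only numpy, scipy, OpenCV 4.12 (cv2) and the standard library are available. Lean on these libraries where they do the work, as an engineer would, in place of code of your own. Each camera call takes 0.05 s, during which the arm holds its last target. There are 200 camera calls.

TASK

Fit the loose crank onto the square shaft end of the copying stage, pushed fully down on its collar, then wind it clockwise (seen from above) until the camera slide is fully home against its end stop. Go gently: feel for the square rather than pressing hard, do not force the crank once the slide has stopped, do not push the stage or the camera with the hand, and leave the crank on the shaft and everything else on the shelf where it stands.

Things in the scene. Friction and masses are not known exactly. Their poses are not given: they have to be found in the camera images.
- stage: Fixed copying stage. Origin on the shelf straight below the shaft axis; z up; +y runs along the rails to the film holder. An aluminium gear block 84 x 84 x 46 mm tall is centred on the origin and carries the collar and square shaft. Rails from y = 42 to 292 mm, end-stop blocks at y = 265 mm, an upright wooden film holder (140 mm tall) at y = 325 mm.
- shaft_top (a point): On the shaft axis at its top face, 72 mm up. The upright steel shaft is 14 mm square, 20 mm out of the collar. How the square is turned differs every time and is NOT measured (this point does not turn with it): look or feel for it, touching slowly with a few N. It repeats every 90 degrees; a centred socket enters within about 0.1 rad. About 0.12 N m of friction holds the shaft under a light touch.
- collar_top (a point): On the shaft axis at the top of the round dark collar (42 mm across), 52 mm above the shelf: the hub of a fully seated crank rests here.
- slide (a joint): Camera slide along the stage's +y, m: 0 is the end near the crank, 0.060 fully home at the end stop. One clockwise turn of the shaft (from above) moves it 26 mm towards home; it starts about 1.6 to 2.3 turns short. The screw locks it against pushing by hand. Turning takes about 2 to 3 N at the knob; at the stop this rises by some 50 N per rad of further winding; over about 15 N is forcing.
- camera_top (a point): Middle of the top of the chrome film camera that rides on the slide: 132 mm wide along the stage's x, 36 mm deep, its top 123 mm above the shelf, its back at least 150 mm from the shaft axis.
- crank: Loose steel crank, about 235 g, standing on its hub, socket down. Origin at the centre of the socket's mouth (hub underside); z up, arm along +x. Hub 34 x 34 x 22 mm tall; socket 15.6 mm square, 22 mm deep, flats parallel to x and y. Arm 14 mm wide, 22 to 29 mm above the underside, reaching x = 73 mm.
- crank_boss (a point): Centre of the top of the crank's square grip boss, 22 x 22 mm with flats parallel to the crank's x and y, 29 to 59 mm above the hub's underside, straight above the socket.
- crank_knob (a point): Middle of the crank's wooden knob: an upright cylinder 20 mm across and 34 mm tall that spins freely on its own axis, 60 mm from the socket's axis, from 31 to 65 mm above the hub's underside (this point is at 48 mm).
- canister_a: Bystander: aluminium film canister, 38 mm across, 60 mm tall. Origin at the centre of its underside.
- canister_b: Bystander: aluminium film canister, 38 mm across, 60 mm tall. Origin at the centre of its underside.
- loupe: Bystander: round plastic loupe, 50 mm across, 43 mm tall. Origin at the centre of its underside.
- vase: Bystander: small ceramic vase, 80 mm across, 125 mm tall. Origin at the centre of its underside.
- lens: Bystander: spare lens standing on its mount, 62 mm across, 55 mm tall. Origin at the centre of its underside.
- brush: Bystander: dusting brush 160 mm long, lying. Origin under its middle.
- traybox_drawer0_handle (a point): Bystander: the knob of the pull-out tray of a fixed wooden box (150 x 200 x 90 mm tall) that stands behind it, towards +x; the tray starts shut.
Things that resemble listed ones, but are neither listed nor needed, are in the scene too. What is shaped like the crank but orange or turquoise is not meant.

How it is judged:
By the outcome, as a careful person would: the job done as asked, in the order asked, and still so for the second after the job is handed in, with the robot touching nothing.
It also fails if it takes over 72 s, if anything falls off the work surface, if the arm or the gripper's body presses on something with over 40 N, if the wrist force passes 120 N, or if a joint passes its speed limit or range.

## Working session

There is one attempt and no reset: what is moved stays moved. The work goes in short steps, Python scripts to look and compute and a tool call to move; the robot and the scene stay as the last step left them, time stands still between calls to the robot, and variables do not carry over. Pictures are saved under pics/ and viewed, at most 10 in all, crops included, and the job is handed in when it is done.

Besides the shell and the picture viewer there is one more tool, called after "Emit:" as name(argument=value, ...) on one line, values as JSON. send_rows: Moves the arm, as the interface text tells. Its arguments: {"type":"object","properties":{"xyz":{"type":"array"},"dr":{"type":"array"},"jaw":{"type":"number"},"grip_force":{"type":"number"}},"required":["xyz","dr"]}

```bash
ls; mkdir -p pics; python3 - <<'E'
from bench import *
import cv2
print(get_state())
for n in("side","top","wrist"):
    cv2.imwrite(f"pics/{n}0.png",get_image(n)[:,:,::-1]); print(n,calibration(n))
E
```

```text
pics
{'time': 0.0, 'joint_positions': array([-1.23691649,  0.32180584, -0.07009648,  1.45166882,  0.02258409,
        1.37080108, -0.05689125]), 'qd': array([-0.00060762, -0.00071447,  0.00180279, -0.00024409, -0.00114556,
        0.00035179, -0.00108162]), 'joint_torque': array([ 5.56428495e-04, -4.91274011e+01, -4.03515631e-01, -3.12531781e+01,
       -6.38191542e-02,  4.33324242e-02,  1.67643548e-04]), 'position': array([0.20420247, 0.61654196, 0.23847582]), 'tool_rot': array([-5.00062615e-01, -3.10131111e+00,  2.95736580e-03]), 'ft_force': array([-0.21008763, -0.86371083,  0.07145026]), 'torque': array([ 0.00078219, -0.00851303, -0.02375039]), 'grip_force': 0.0, 'grip_width': 0.9971981862746596}
side {'vfov': 50.04642362581802, 'cx': 279.646097985224, 'cy': 216.07285788634118, 'k1': -0.024223192577733612, 'rvec': array([ 2.03523944, -0.9095779 ,  0.44326736]), 'tvec': array([-0.48063376,  0.30890557,  0.899488  ])}
top {'vfov': 56.20556743148746, 'cx': 281.9516892774174, 'cy': 209.77059304786152, 'k1': 0.026334311242138152, 'rvec': array([ 2.1791505 , -2.19913718,  0.13802487]), 'tvec': array([-0.11128091,  0.60228412,  1.0370289 ])}
wrist {'vfov': 63.74740985675866, 'cx': 285.08769931065626, 'cy': 211.1516355111053, 'k1': 0.02298948658019336, 'hand_eye': array([[-3.60183535e-04, -9.68304075e-01, -2.49774077e-01,
         6.93970077e-02],
       [ 9.99999927e-01, -3.16485718e-04, -2.15110787e-04,
        -1.32056282e-04],
       [ 1.29242724e-04, -2.49774136e-01,  9.68304118e-01,
        -1.44927405e-01],
       [ 0.00000000e+00,  0.00000000e+00,  0.00000000e+00,
         1.00000000e+00]])}
```

View pics/top0.png

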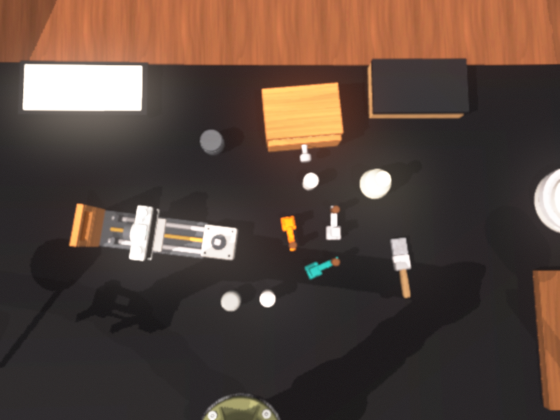

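View pics/side0.png

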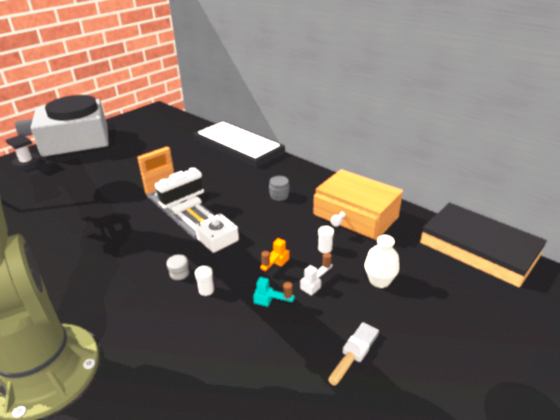

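```bash
python3 - <<'E'
import bench
print([n for n in dir(bench) if n[0]!='_'], getattr(bench,'nose_length',None))
E
```

```text
['MotionError', 'calibration', 'close_job', 'get_image', 'get_state', 'nose_length'] 0.017
```

```bash
cat > h.py <<'E'
from bench import *
import cv2, numpy as np
from scipy.spatial.transform import Rotation as R
def K(c): 
    f=210/np.tan(np.radians(c["vfov"])/2); return np.array([[f,0,c["cx"]],[0,f,c["cy"]],[0,0,1]]),np.array([c["k1"],0,0,0.])
def campose(n,s=None):
    c=calibration(n)
    if "rvec" in c:
        r=R.from_rotvec(c["rvec"]).as_matrix(); return r.T,-r.T@c["tvec"]
    H=c["hand_eye"]; T=R.from_rotvec(s["tool_rot"]).as_matrix()
    return T@H[:3,:3],T@H[:3,3]+s["position"]
def hit(n,uv,z,s=None):
    k,d=K(calibration(n)); p=cv2.undistortPoints(np.array([[uv]],float),k,d)[0,0]
    r,o=campose(n,s); v=r@[p[0],p[1],1]; return (o+v*(z-o[2])/v[2])
def proj(n,P,s=None):
    k,d=K(calibration(n)); r,o=campose(n,s)
    return cv2.projectPoints(np.atleast_2d(np.array(P,float)),cv2.Rodrigues(r.T)[0],-r.T@o,k,d)[0][:,0]
E
python3 - <<'E'
import cv2,numpy as np
t=cv2.imread('pics/top0.png')
a=cv2.resize(t[190:290,270:370],None,fx=4,fy=4,interpolation=cv2.INTER_CUBIC)
b=cv2.resize(t[200:275,150:250],None,fx=4,fy=4,interpolation=cv2.INTER_CUBIC)
b=np.vstack([b,np.zeros((100,400,3),np.uint8)])
cv2.imwrite('pics/crop.png',np.hstack([a,b]))
from h import *
print("hub",hit("top",(334,233),.025),"knob",hit("top",(335,209),.065),"shaft",hit("top",(218,242),.072), "stage end",hit("top",(236,244),.046))
E
```

```text
hub [ 0.53714579 -0.25795246  0.025     ] knob [ 0.59894554 -0.25543854  0.065     ] shaft [0.51538163 0.04995805 0.072     ] stage end [0.50994436 0.00605712 0.046     ]
```

View pics/crop.png

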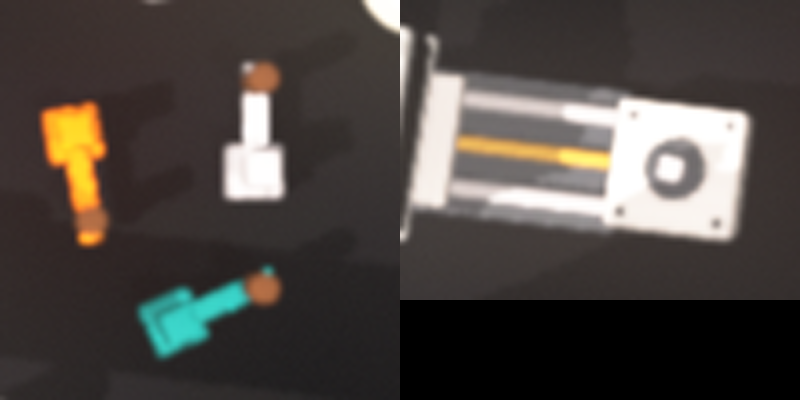

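The steel-white crank, hub at px (333.5,233) and knob at (335,209), is the one meant. The orange one (290,232) and the turquoise one (320,268) are decoys. The shaft is at px (217.5,242), with its square turned slightly. I'll move above the crank.

```bash
cat >> h.py <<'E'
def rows(pos,M,W,yaw):
    """world points W and yaws (tool x heading, rad) -> rows in tool axes from pose pos,M; returns rounded rows"""
    psi=np.arctan2(M[1,0],M[0,0])
    S=np.round((np.array(W)-pos)@M*1000,1); D=[(psi-y+np.pi)%(2*np.pi)-np.pi for y in yaw]
    return S.tolist(),[[0,0,round(d,3)] for d in D]
def down(y): return np.array([[np.cos(y),np.sin(y),0],[np.sin(y),-np.cos(y),0],[0,0,-1]])
E
python3 - <<'E'
from h import *
s=get_state(); p=s["position"]; M=R.from_rotvec(s["tool_rot"]).as_matrix()
a0=np.arctan2(p[1],p[0]); r0=np.hypot(*p[:2]); y0=np.arctan2(M[1,0],M[0,0])
g=np.array([.537-.02,-.258]); a1=np.arctan2(g[1],g[0]); r1=np.hypot(*g)
t=np.arange(1,31)/30; a=a0+(a1-a0)*t; r=r0+(r1-r0)*t; y=y0*(1-t)
W=np.c_[r*np.cos(a),r*np.sin(a),np.full(30,.24)]
for k in range(3):
    print(*rows(p,M,W[10*k:10*k+10],y[10*k:10*k+10]),sep="\n"); p=W[10*k+9]; M=down(y[10*k+9])
E
```

```text
[[-37.0, -3.5, -1.3], [-73.5, -9.0, -1.2], [-109.6, -16.6, -1.2], [-145.0, -26.2, -1.2], [-179.7, -37.8, -1.2], [-213.5, -51.3, -1.2], [-246.4, -66.7, -1.2], [-278.2, -83.9, -1.1], [-308.9, -102.8, -1.1], [-338.3, -123.3, -1.1]]
[[0, 0, np.float64(0.094)], [0, 0, np.float64(0.188)], [0, 0, np.float64(0.282)], [0, 0, np.float64(0.376)], [0, 0, np.float64(0.47)], [0, 0, np.float64(0.564)], [0, 0, np.float64(0.658)], [0, 0, np.float64(0.752)], [0, 0, np.float64(0.847)], [0, 0, np.float64(0.941)]]
[[-34.4, 9.7, 0.0], [-69.2, 17.3, 0.0], [-104.2, 22.9, 0.0], [-139.4, 26.5, 0.0], [-174.6, 28.1, 0.0], [-209.6, 27.6, 0.0], [-244.5, 25.1, 0.0], [-279.0, 20.7, 0.0], [-313.0, 14.3, 0.0], [-346.6, 6.0, 0.0]]
[[0, 0, np.float64(0.094)], [0, 0, np.float64(0.188)], [0, 0, np.float64(0.282)], [0, 0, np.float64(0.376)], [0, 0, np.float64(0.47)], [0, 0, np.float64(0.564)], [0, 0, np.float64(0.658)], [0, 0, np.float64(0.752)], [0, 0, np.float64(0.847)], [0, 0, np.float64(0.941)]]
[[-27.6, 20.5, 0.0], [-56.2, 39.4, 0.0], [-85.7, 56.5, 0.0], [-116.0, 71.8, 0.0], [-147.0, 85.4, 0.0], [-178.6, 97.0, 0.0], [-210.8, 106.8, 0.0], [-243.2, 114.7, 0.0], [-276.0, 120.7, 0.0], [-308.9, 124.8, 0.0]]
[[0, 0, np.float64(0.094)], [0, 0, np.float64(0.188)], [0, 0, np.float64(0.282)], [0, 0, np.float64(0.376)], [0, 0, np.float64(0.47)], [0, 0, np.float64(0.564)], [0, 0, np.float64(0.658)], [0, 0, np.float64(0.752)], [0, 0, np.float64(0.847)], [0, 0, np.float64(0.941)]]
```

Emit:
send_rows(xyz=[[-37, -3.5, -1], [-73.5, -9, -1], [-109.5, -16.5, -1], [-145, -26, -1], [-179.5, -38, -1], [-213.5, -51.5, -1], [-246.5, -66.5, -1], [-278, -84, -1], [-309, -103, -1], [-338.5, -123.5, -1]], dr=[[0, 0, 0.094], [0, 0, 0.188], [0, 0, 0.282], [0, 0, 0.376], [0, 0, 0.47], [0, 0, 0.564], [0, 0, 0.658], [0, 0, 0.752], [0, 0, 0.847], [0, 0, 0.941]], jaw=60)

```text
time: 0.98
position: [0.488, 0.3918, 0.2402]
tool_rot: [1.858, 2.533, -0.001]
ft_force: [0.6, -0.2, -1.0]
grip_width: 0.688
grip_force: 0.0
```

Emit:
send_rows(xyz=[[-34.5, 9.5, 0], [-69, 17.5, 0], [-104, 23, 0], [-139.5, 26.5, 0], [-174.5, 28, 0], [-209.5, 27.5, 0], [-244.5, 25, 0], [-279, 20.5, 0], [-313, 14.5, 0], [-346.5, 6, 0]], dr=[[0, 0, 0.094], [0, 0, 0.188], [0, 0, 0.282], [0, 0, 0.376], [0, 0, 0.47], [0, 0, 0.564], [0, 0, 0.658], [0, 0, 0.752], [0, 0, 0.847], [0, 0, 0.941]])

```text
time: 1.82
position: [0.5984, 0.0636, 0.2403]
tool_rot: [2.804, 1.416, -0.0]
ft_force: [0.7, -1.0, -0.3]
grip_width: 0.692
grip_force: 0.0
```

```bash
python3 - <<'E'
from h import *
import pickle
s=get_state(); im=get_image("wrist"); pickle.dump((s,im),open("w1.pkl","wb"))
print(s["time"],s["position"],s["tool_rot"],s["qd"].round(2))
u=proj("wrist",[.515,.05,.072],s)[0]; print(u)
E
```

```text
1.8167 [0.59841207 0.06357954 0.24026939] [ 2.80437496e+00  1.41595131e+00 -2.04457382e-04] [ 0.36 -0.04  0.36  0.09 -0.06 -0.01 -0.39]
[226.9391582  256.94374778]
```

Emit:
send_rows(xyz=[[-27.5, 20.5, 0], [-56, 39.5, 0], [-85.5, 56.5, 0], [-116, 72, 0], [-147, 85.5, 0], [-178.5, 97, 0], [-211, 107, 0], [-243, 114.5, 0], [-276, 120.5, 0], [-309, 125, 0]], dr=[[0, 0, 0.094], [0, 0, 0.188], [0, 0, 0.282], [0, 0, 0.376], [0, 0, 0.47], [0, 0, 0.564], [0, 0, 0.658], [0, 0, 0.752], [0, 0, 0.847], [0, 0, 0.941]])

```text
time: 2.7
position: [0.5162, -0.2592, 0.2404]
tool_rot: [-3.142, 0.008, 0.0]
ft_force: [0.2, 0.0, -0.6]
grip_width: 0.689
grip_force: 0.0
```

```bash
python3 - <<'E'
from h import *
import pickle
s=get_state(); im=get_image("wrist"); 
s=get_state(); im=get_image("wrist"); pickle.dump((s,im),open("w2.pkl","wb"))
print(s["time"],s["position"],s["tool_rot"],s["qd"].round(2),s["ft_force"],s["joint_positions"].round(2))
print(proj("wrist",[[.537,-.258,.059],[.599,-.256,.065]],s))
s1,im1=pickle.load(open("w1.pkl","rb"))
cv2.imwrite("pics/w12.png",np.hstack([cv2.resize(im1,(400,300)),cv2.resize(im,(400,300))])[:,:,::-1])
E
```

```text
2.75 [ 0.51114064 -0.26741965  0.24089714] [ 3.13703260e+00 -3.14615977e-02 -2.87768057e-03] [-0.01 -0.01  0.   -0.    0.03  0.01  0.07] [-3.31692513 -6.28249268 -0.18088446] [-0.3   0.21  0.85  1.66 -0.16  1.34 -1.02]
[[274.27930793 167.25729125]
 [269.89802344  99.23438862]]
```

View pics/w12.png

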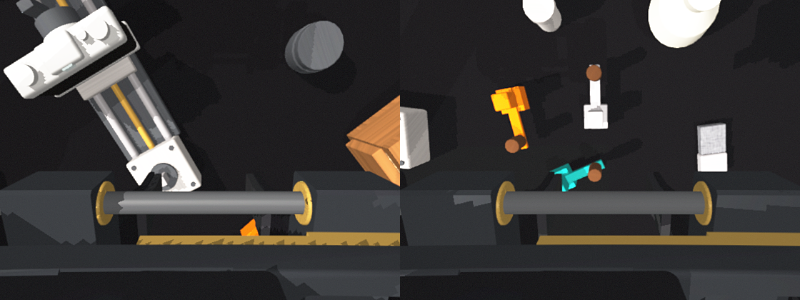

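```bash
python3 - <<'E'
from h import *
import pickle
_,a=pickle.load(open("w1.pkl","rb")); _,b=pickle.load(open("w2.pkl","rb"))
f=lambda i,u,v:cv2.resize(i[v:v+100,u:u+80],None,fx=5,fy=5,interpolation=cv2.INTER_CUBIC)
cv2.imwrite("pics/c2.png",np.hstack([f(a,190,190),f(b,235,85)])[:,:,::-1])
E
```

```text
(no output)
```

View pics/c2.png

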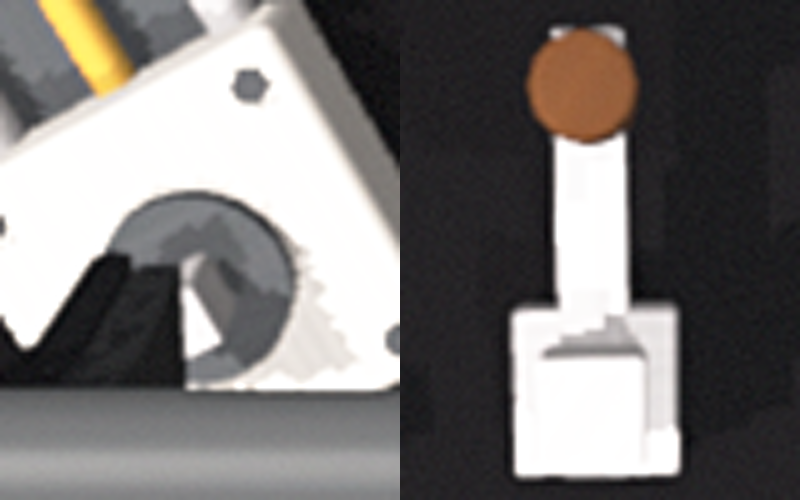

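```bash
python3 - <<'E'
from h import *
import pickle
s1,_=pickle.load(open("w1.pkl","rb")); s,_=pickle.load(open("w2.pkl","rb"))
f=lambda x,y:(235+(x-400)/5,85+y/5)
b=hit("wrist",f(591,411),.059,s);k=hit("wrist",f(582,85),.065,s);print("boss",b,"knob",k,np.linalg.norm((k-b)[:2]),np.arctan2(*(k-b)[1::-1]))
for c in [(540,357),(645,357),(640,465),(538,465)]: print(hit("wrist",f(*c),.059,s))
h1=hit("wrist",f(512,310),.022,s);h2=hit("wrist",f(680,310),.022,s);print("hub",h1,h2,np.arctan2(*(h2-h1)[1::-1]))
g=lambda x,y:(190+x/5,190+y/5)
e1=hit("wrist",g(196,255),.072,s1);e2=hit("wrist",g(221,342),.072,s1);print("shaft edge",e1,e2,np.linalg.norm(e2-e1),np.degrees(np.arctan2(*(e2-e1)[1::-1])))
for q in[(199,192),(296,280)]:print(hit("wrist",g(*q),.052,s1))
t=lambda x,y:(150+(x-400)/4,200+y/4)
print("top",[hit("top",t(*q),z)[:2].round(4) for q,z in [((671,168),.072),((675,167),.052)]])
c=[hit("top",t(*q),.046)[:2].round(4) for q in[(622,98),(750,114),(737,240),(608,226)]];print(c,np.mean(c,0))
E
```

```text
boss [ 0.53707694 -0.2569589   0.059     ] knob [ 0.59661066 -0.25727876  0.065     ] 0.059534583937690524 -0.0053726658523889645
[ 0.5476115  -0.24749373  0.059     ]
[ 0.54719753 -0.2676139   0.059     ]
[ 0.52636738 -0.26619642  0.059     ]
[ 0.52678343 -0.24632606  0.059     ]
hub [ 0.55410283 -0.23962723  0.022     ] [ 0.55337572 -0.27520945  0.022     ] -1.591228033616249
shaft edge [0.52763797 0.06043505 0.072     ] [0.52017759 0.04323362 0.072     ] 0.018749574112696378 -113.4466994951961
[0.52971051 0.06714172 0.052     ]
[0.53394189 0.04003466 0.052     ]
top [array([0.5154, 0.0506]), array([0.5163, 0.0506])]
[array([0.5622, 0.0864]), array([0.5508, 0.0021]), array([0.4681, 0.0106]), array([0.4783, 0.0948])] [0.51485  0.048475]
```

```bash
python3 - <<'E'
from h import *
s=get_state(); p=s["position"]; M=R.from_rotvec(s["tool_rot"]).as_matrix()
print(s["time"],p,s["tool_rot"],s["ft_force"],(np.array([.537,-.257,.045])-p)@M*1000,np.arctan2(M[1,0],M[0,0]))
print("vase",hit("top",(375,184),.11),"orange",hit("top",(291,246),.06),"turq",hit("top",(336,262),.06))
E
```

```text
2.8 [ 0.51268937 -0.26490785  0.24097367] [ 3.13862968e+00 -2.11682100e-02 -1.59075533e-03] [ 0.12469725 -0.1401274  -1.05503419] [ 24.39655516  -8.80289334 195.92482776] -0.013490058883754473
vase [ 0.6577045  -0.35122407  0.11      ] orange [ 0.50310639 -0.13843052  0.06      ] turq [ 0.46029887 -0.25560888  0.06      ]
```

Emit:
send_rows(xyz=[[4, -1, 20], [8, -1, 40], [12, -1, 60], [16, -1, 80], [20, -1, 100], [20, -1, 120], [20, -1, 130], [20, -1, 130], [20, -1, 130], [20, -1, 130]], dr=[[0, 0, 0], [0, 0, 0], [0, 0, 0], [0, 0, 0], [0, 0, 0], [0, 0, 0], [0, 0, 0], [0, 0, 0], [0, 0, 0], [0, 0, 0]])

```text
time: 3.63
position: [0.5377, -0.2573, 0.1118]
tool_rot: [3.141, -0.002, 0.003]
ft_force: [0.2, -0.7, 0.4]
grip_width: 0.691
grip_force: 0.0
```

```bash
cat > st.py <<'E'
from h import *
import sys
s=get_state(); p=s["position"]; M=R.from_rotvec(s["tool_rot"]).as_matrix()
print(s["time"],p.round(4),"yaw",np.arctan2(M[1,0],M[0,0]).round(4),"F",s["ft_force"].round(1),"T",s["torque"].round(2),"w",round(s["grip_width"]*87,1),"j7",s["joint_positions"].round(2)[-1])
if len(sys.argv)>3: print("shift",((np.array([float(v) for v in sys.argv[1:4]])-p)@M*1000).round(1))
E
python3 st.py .537 -.257 .045
```

```text
3.6333 [ 0.5377 -0.2573  0.1118] yaw -0.001 F [ 0.2 -0.7  0.4] T [-0.06  0.1   0.01] w 60.1 j7 -0.94
shift [-0.8 -0.4 66.8]
```

Emit:
send_rows(xyz=[[-0.5, 0, 12], [-0.5, 0, 24], [-0.5, 0, 36], [-0.5, 0, 46], [-0.5, 0, 54], [-0.5, 0, 60], [-0.5, 0, 64], [-0.5, 0, 66], [-0.5, 0, 66], [-0.5, 0, 66]], dr=[[0, 0, 0.01], [0, 0, 0.01], [0, 0, 0.01], [0, 0, 0.01], [0, 0, 0.01], [0, 0, 0.01], [0, 0, 0.01], [0, 0, 0.01], [0, 0, 0.01], [0, 0, 0.01]])

```text
time: 4.47
position: [0.5367, -0.2572, 0.0448]
tool_rot: [3.141, -0.018, 0.001]
ft_force: [-0.3, -0.3, 0.4]
grip_width: 0.691
grip_force: 0.0
```

Emit:
send_rows(xyz=[[0, 0, 0], [0, 0, 0], [0, 0, 0], [0, 0, 0], [0, 0, 0], [0, 0, 0], [0, 0, 0], [0, 0, 0], [0, 0, 0], [0, 0, 0]], dr=[[0, 0, 0], [0, 0, 0], [0, 0, 0], [0, 0, 0], [0, 0, 0], [0, 0, 0], [0, 0, 0], [0, 0, 0], [0, 0, 0], [0, 0, 0]], jaw=15, grip_force=25)

```text
time: 5.3
position: [0.5365, -0.2569, 0.0446]
tool_rot: [-3.141, 0.017, -0.0]
ft_force: [0.4, -0.3, -0.2]
grip_width: 0.251
grip_force: 25.0
```

```bash
python3 st.py
```

```text
5.3 [ 0.5365 -0.2569  0.0446] yaw -0.0111 F [ 0.4 -0.3 -0.2] T [ 0.02  0.16 -0.01] w 21.9 j7 -0.89
```

Emit:
send_rows(xyz=[[0, 0, -10], [0, 0, -30], [0, 0, -60], [-5, 0, -95], [-10, -10, -130], [-15, -30, -160], [-20, -55, -180], [-25, -80, -195], [-30, -105, -200], [-35, -130, -200]], dr=[[0, 0, 0], [0, 0, 0], [0, 0, 0], [0, 0, 0], [0, 0, 0], [0, 0, 0], [0, 0, 0], [0, 0, 0], [0, 0, 0], [0, 0, 0]])

```text
time: 6.13
position: [0.5031, -0.1262, 0.2467]
tool_rot: [-3.141, 0.019, -0.005]
ft_force: [0.1, 1.1, -3.8]
grip_width: 0.251
grip_force: 25.0
```

Emit:
send_rows(xyz=[[0, -22, 0], [0, -40, 0], [0, -54, 0], [0, -62, 0], [0, -66, 0], [0, -66, 0], [0, -66, 0], [0, -66, 0], [0, -66, 0], [0, -66, 0]], dr=[[0, 0, 0], [0, 0, 0], [0, 0, 0], [0, 0, 0], [0, 0, 0], [0, 0, 0], [0, 0, 0], [0, 0, 0], [0, 0, 0], [0, 0, 0]])

```text
time: 6.97
position: [0.5036, -0.0615, 0.2445]
tool_rot: [3.141, -0.02, -0.0]
ft_force: [-0.0, 0.5, -2.5]
grip_width: 0.249
grip_force: 25.0
```

```bash
python3 st.py; python3 - <<'E'
from h import *
import pickle
s=get_state(); im=get_image("wrist"); pickle.dump((s,im),open("w3.pkl","wb"))
u,v=proj("wrist",[.515,.05,.072],s)[0].round().astype(int); print(u,v,s["position"])
u0,v0=max(u-45,0),max(v-40,0);print(u0,v0)
a=cv2.resize(im[v0:v0+75,u0:u0+80],None,fx=6,fy=6,interpolation=cv2.INTER_CUBIC)
b=cv2.resize(im,(320,240)); b=np.vstack([b,np.zeros((a.shape[0]-240,320,3),np.uint8)])
cv2.imwrite("pics/w3.png",np.hstack([a,b])[:,:,::-1])
E
```

```text
6.9667 [ 0.5036 -0.0615  0.2445] yaw -0.0127 F [-0.   0.5 -2.5] T [-0.07  0.25 -0.02] w 21.7 j7 -1.51
168 185 [ 0.50359738 -0.06152715  0.24453235]
123 145
```

View pics/w3.png

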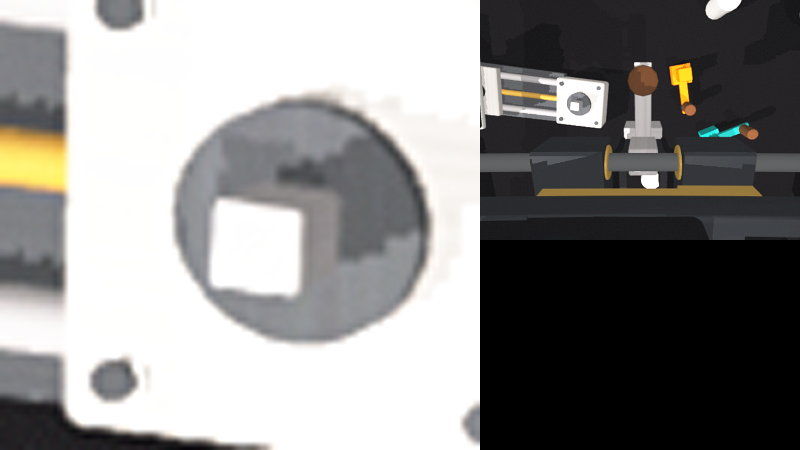

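The carried crank's arm points up in the image. The shaft's top face has crop corners (212,198), (304,207), (299,297) and (210,288), and the collar ellipse is centred at about (302,219).

```bash
python3 - <<'E'
from h import *
import pickle
s,_=pickle.load(open("w3.pkl","rb"))
g=lambda x,y:(123+(x+.5)/6-.5,145+(y+.5)/6-.5)
c=np.array([hit("wrist",g(*q),.072,s)[:2] for q in[(212,198),(304,207),(299,297),(210,288)]])
d=np.roll(c,-1,0)-c
print(c.mean(0),np.linalg.norm(d,axis=1),[(np.degrees(np.arctan2(v[1],v[0]))+45)%90-45 for v in d])
cb=np.array([hit("wrist",g(*q),.052,s)[:2] for q in[(175,213),(429,225),(306,98),(303,343)]]);print(cb,cb[:2].mean(0),cb[2:].mean(0))
E
```

```text
[0.51444673 0.0523788 ] [0.01433977 0.01459623 0.01403155 0.01451295] [np.float64(-6.369693859156939), np.float64(-8.65607588373814), np.float64(-6.672858959873821), np.float64(-7.451054661005621)]
[[0.51696088 0.07251133]
 [0.51443466 0.03032587]
 [0.53584444 0.04882828]
 [0.49439498 0.05336683]] [0.51569777 0.0514186 ] [0.51511971 0.05109756]
```

```bash
python3 - <<'E'
from h import *
import pickle
s,im=pickle.load(open("w3.pkl","rb"))
m=((im[...,0].astype(int)-im[...,2])>30).astype(np.uint8); m[:,:250]=0; m[:,325:]=0; m[200:]=0
n,l,st,c=cv2.connectedComponentsWithStats(m); i=1+np.argmax(st[1:,4]); cn=cv2.findContours((l==i).astype(np.uint8),0,1)[0][0]
e=cv2.fitEllipse(cn); print(e,st[i])
z=s["position"][2]-.0446+.065
M=R.from_rotvec(s["tool_rot"]).as_matrix()
q=hit("wrist",e[0],z,s); print("knob in tool mm",(q-s["position"])@M*1000)
u=proj("wrist",q+np.array([[.01,0,0],[-.01,0,0],[0,.01,0],[0,-.01,0]]),s);print(u)
E
python3 st.py .515 .0515 .140
```

```text
((284.8830261230469, 140.6143798828125), (52.03184509277344, 52.44464111328125), 45.71046829223633) [ 258  114   54   54 2216]
knob in tool mm [ 60.94587233  -0.33503525 -20.40318906]
[[284.50857378 111.66050488]
 [285.24172757 168.3332085 ]
 [257.18783727 140.97354929]
 [312.59297439 140.23325875]]
7.0167 [ 0.5036 -0.0613  0.2445] yaw -0.0124 F [ 0.3 -0.7 -3.5] T [-0.08  0.16  0.01] w 21.9 j7 -1.51
shift [  10.  -113.   104.5]
```

Emit:
send_rows(xyz=[[1, -15, 0], [2.5, -33, 0], [4, -52, 0], [5.5, -70, 5], [7, -86, 15], [8, -98, 30], [8.7, -106, 48], [9.2, -110, 65], [9.2, -112, 80], [9.2, -113, 90]], dr=[[0, 0, 0.01], [0, 0, 0.03], [0, 0, 0.05], [0, 0, 0.07], [0, 0, 0.085], [0, 0, 0.1], [0, 0, 0.115], [0, 0, 0.115], [0, 0, 0.115], [0, 0, 0.115]])

```text
time: 7.85
position: [0.5134, 0.0525, 0.1529]
tool_rot: [3.135, -0.197, -0.003]
ft_force: [-1.0, 0.3, -2.4]
grip_width: 0.25
grip_force: 25.0
```

Emit:
send_rows(xyz=[[0, 0, 8], [0, 0, 15], [0, 0, 21], [0, 0, 25], [0, 0, 28], [0, 0, 29], [0, 0, 29], [0, 0, 29], [0, 0, 29], [0, 0, 29]], dr=[[0, 0, 0], [0, 0, 0], [0, 0, 0], [0, 0, 0], [0, 0, 0], [0, 0, 0], [0, 0, 0], [0, 0, 0], [0, 0, 0], [0, 0, 0]])

```text
time: 8.68
position: [0.5144, 0.0523, 0.1259]
tool_rot: [-3.135, 0.198, -0.001]
ft_force: [-0.3, 0.4, -2.7]
grip_width: 0.248
grip_force: 25.0
```

```bash
python3 st.py .5142 .0516 .1166
```

```text
8.6833 [0.5144 0.0523 0.1259] yaw -0.1261 F [-0.3  0.4 -2.7] T [-0.03  0.2  -0.01] w 21.6 j7 -1.77
shift [-0.1  0.7  9.3]
```

Emit:
send_rows(xyz=[[0, 0.7, 2], [0, 0.7, 4], [0, 0.7, 6], [0, 0.7, 7], [0, 0.7, 8], [0, 0.7, 9], [0, 0.7, 10], [0, 0.7, 11], [0, 0.7, 11.5], [0, 0.7, 11.5]], dr=[[0, 0, 0], [0, 0, 0], [0, 0, 0], [0, 0, 0], [0, 0, 0], [0, 0, 0], [0, 0, 0], [0, 0, 0], [0, 0, 0], [0, 0, 0]])

```text
time: 9.52
position: [0.514, 0.0517, 0.114]
tool_rot: [-3.135, 0.198, -0.0]
ft_force: [0.8, 1.1, -2.2]
grip_width: 0.25
grip_force: 25.0
```

```bash
python3 st.py .5142 .0516 .1166
```

```text
9.5167 [0.514  0.0517 0.114 ] yaw -0.1261 F [ 0.8  1.1 -2.2] T [ 0.12  0.17 -0.01] w 21.7 j7 -1.76
shift [ 0.2  0.1 -2.6]
```

Emit:
send_rows(xyz=[[0, 0, 0.7], [0, 0, 1.4], [0, 0, 2.1], [0, 0, 2.8], [0, 0, 3.5], [0, 0, 4.2], [0, 0, 4.9], [0, 0, 5.5], [0, 0, 6], [0, 0, 6]], dr=[[0, 0, 0], [0, 0, 0], [0, 0, 0], [0, 0, 0], [0, 0, 0], [0, 0, 0], [0, 0, 0], [0, 0, 0], [0, 0, 0], [0, 0, 0]])

```text
time: 10.35
position: [0.514, 0.0517, 0.108]
tool_rot: [-3.135, 0.198, -0.0]
ft_force: [2.0, 1.7, -2.4]
grip_width: 0.249
grip_force: 25.0
```

```bash
python3 st.py .5142 .0516 .0966
```

```text
10.35 [0.514  0.0517 0.108 ] yaw -0.1261 F [ 2.   1.7 -2.4] T [ 0.24  0.05 -0.03] w 21.6 j7 -1.76
shift [ 0.2  0.1 11.4]
```

Emit:
send_rows(xyz=[[0.3, -0.3, 0.8], [0.3, -0.3, 1.8], [0.3, -0.3, 2.8], [0.3, -0.3, 3.8], [0.3, -0.3, 4.8], [0.3, -0.3, 5.8], [0.3, -0.3, 6.8], [0.3, -0.3, 7.8], [0.3, -0.3, 8.8], [0.3, -0.3, 9.5]], dr=[[0, 0, 0], [0, 0, 0], [0, 0, 0], [0, 0, 0], [0, 0, 0], [0, 0, 0], [0, 0, 0], [0, 0, 0], [0, 0, 0], [0, 0, 0]])

```text
time: 11.18
position: [0.5143, 0.0517, 0.0984]
tool_rot: [3.135, -0.198, -0.0]
ft_force: [-1.0, -0.2, -3.0]
grip_width: 0.249
grip_force: 25.0
```

Emit:
send_rows(xyz=[[0, 0, 0.3], [0, 0, 0.6], [0, 0, 0.9], [0, 0, 1.2], [0, 0, 1.5], [0, 0, 1.7], [0, 0, 1.9], [0, 0, 1.9], [0, 0, 1.9], [0, 0, 1.9]], dr=[[0, 0, 0], [0, 0, 0], [0, 0, 0], [0, 0, 0], [0, 0, 0], [0, 0, 0], [0, 0, 0], [0, 0, 0], [0, 0, 0], [0, 0, 0]])

```text
time: 12.02
position: [0.5144, 0.0518, 0.0967]
tool_rot: [-3.135, 0.198, -0.0]
ft_force: [0.1, 0.3, -3.7]
grip_width: 0.25
grip_force: 25.0
```

```bash
python3 st.py .5142 .0516 .0966
```

```text
12.0167 [0.5144 0.0518 0.0967] yaw -0.1262 F [ 0.1  0.3 -3.7] T [-0.05  0.17  0.05] w 21.7 j7 -1.75
shift [-0.2  0.2  0.1]
```

Emit:
send_rows(xyz=[[0, 0, 0.2], [0, 0, 0.4], [0, 0, 0.6], [0, 0, 0.8], [0, 0, 1], [0, 0, 1], [0, 0, 1], [0, 0, 1], [0, 0, 1], [0, 0, 1]], dr=[[0, 0, 0], [0, 0, 0], [0, 0, 0], [0, 0, 0], [0, 0, 0], [0, 0, 0], [0, 0, 0], [0, 0, 0], [0, 0, 0], [0, 0, 0]])

```text
time: 12.85
position: [0.5145, 0.0518, 0.0965]
tool_rot: [-3.135, 0.198, -0.0]
ft_force: [-2.9, -0.5, 6.8]
grip_width: 0.248
grip_force: 25.0
```

```bash
python3 st.py .5142 .0516 .0966
```

```text
12.85 [0.5145 0.0518 0.0965] yaw -0.1262 F [-2.9 -0.5  6.8] T [-0.2   0.95  0.03] w 21.6 j7 -1.75
shift [-0.2  0.3 -0.1]
```

Emit:
send_rows(xyz=[[0, 0, -0.8], [0, 0, -0.8], [0, 0, -0.8], [0, 0, -0.8], [0, 0, -5], [0, 0, -14], [0, 0, -27], [0, 0, -40], [5, 0, -50], [20, 0, -52]], dr=[[0, 0, 0], [0, 0, 0], [0, 0, 0], [0, 0, 0], [0, 0, 0], [0, 0, 0], [0, 0, 0], [0, 0, 0], [0, 0, 0], [0, 0, 0]], jaw=42)

```text
time: 13.68
position: [0.5348, 0.05, 0.1503]
tool_rot: [-3.133, 0.196, -0.004]
ft_force: [1.2, 0.2, -1.2]
grip_width: 0.479
grip_force: 0.0
```

Emit:
send_rows(xyz=[[20, 0, 0], [34, 0, 0], [40.8, 0, 0], [40.8, 0, 6], [40.8, 0, 14], [40.8, 0, 24], [40.8, 0, 34], [40.8, 0, 41], [40.8, 0, 44], [40.8, 0, 44]], dr=[[0, 0, 0], [0, 0, 0], [0, 0, 0], [0, 0, 0], [0, 0, 0], [0, 0, 0], [0, 0, 0], [0, 0, 0], [0, 0, 0], [0, 0, 0]])

```text
time: 14.52
position: [0.5736, 0.0442, 0.1024]
tool_rot: [3.135, -0.198, -0.003]
ft_force: [0.3, -0.1, 0.5]
grip_width: 0.486
grip_force: 0.0
```

```bash
python3 st.py .5748 .0441 .103; python3 - <<'E'
from h import *
t=get_image("side"); u=proj("side",[.515,.051,.08])[0].astype(int); print(u)
a=cv2.resize(t[u[1]-75:u[1]+45,u[0]-80:u[0]+80],None,fx=5,fy=5,interpolation=cv2.INTER_CUBIC)
cv2.imwrite("pics/s2.png",a[:,:,::-1])
E
```

```text
14.5167 [0.5736 0.0442 0.1024] yaw -0.1261 F [ 0.3 -0.1  0.5] T [-0.04  0.15 -0.04] w 42.2 j7 -1.66
shift [ 1.2 -0.1 -0.6]
[214 215]
```

View pics/s2.png

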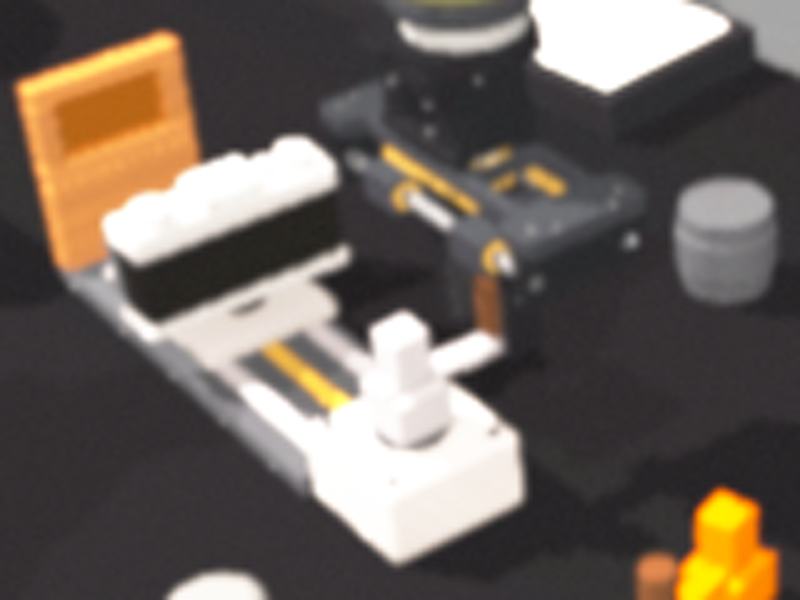

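The crank is seated upright on the collar and the knob is between the fingers at crop (488,305). I'll grip the knob and measure the slide's starting position from the first top picture.

Emit:
send_rows(xyz=[[0.8, 0, 0], [0.8, 0, 0], [0.8, 0, 0], [0.8, 0, 0], [0.8, 0, 0], [0.8, 0, 0], [0.8, 0, 0], [0.8, 0, 0], [0.8, 0, 0], [0.8, 0, 0]], dr=[[0, 0, 0], [0, 0, 0], [0, 0, 0], [0, 0, 0], [0, 0, 0], [0, 0, 0], [0, 0, 0], [0, 0, 0], [0, 0, 0], [0, 0, 0]], jaw=14, grip_force=15)

```text
time: 15.4
position: [0.5758, 0.0441, 0.1039]
tool_rot: [-3.135, 0.198, -0.001]
ft_force: [0.5, -0.8, 1.5]
grip_width: 0.221
grip_force: 15.0
```

```bash
python3 st.py .5748 .0441 .103; python3 - <<'E'
import cv2,numpy as np
t=cv2.imread('pics/top0.png')
cv2.imwrite('pics/t5.png',cv2.resize(t[195:275,65:225],None,fx=5,fy=5,interpolation=cv2.INTER_CUBIC))
for b0 in(0,):
  b=np.radians(10*np.arange(1,11)); print([[round(60*(np.cos(x)-1),1),round(60*np.sin(x),1),0] for x in b])
E
```

```text
15.4 [0.5758 0.0441 0.1039] yaw -0.1261 F [ 0.5 -0.8  1.5] T [-0.03  0.05 -0.04] w 19.2 j7 -1.66
shift [-0.9  0.1  0.9]
[[np.float64(-0.9), np.float64(10.4), 0], [np.float64(-3.6), np.float64(20.5), 0], [np.float64(-8.0), np.float64(30.0), 0], [np.float64(-14.0), np.float64(38.6), 0], [np.float64(-21.4), np.float64(46.0), 0], [np.float64(-30.0), np.float64(52.0), 0], [np.float64(-39.5), np.float64(56.4), 0], [np.float64(-49.6), np.float64(59.1), 0], [np.float64(-60.0), np.float64(60.0), 0], [np.float64(-70.4), np.float64(59.1), 0]]
```

View pics/t5.png

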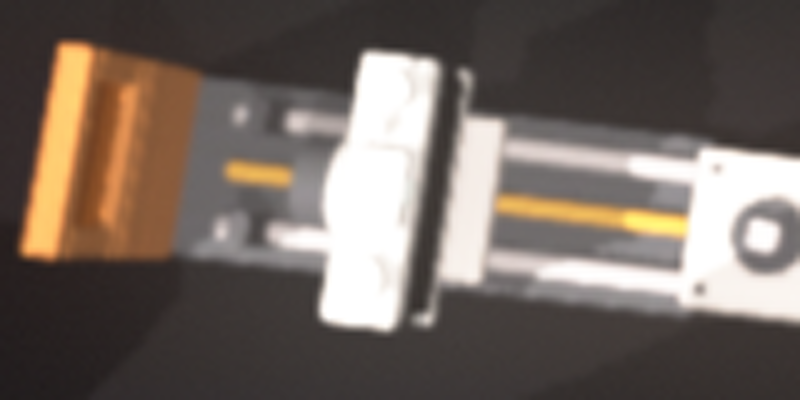

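```bash
python3 - <<'E'
from h import *
g=lambda x,y:(65+(x+.5)/5-.5,195+(y+.5)/5-.5)
C=np.array([.515,.0515])
e=[hit("top",g(440,62),.123)[:2],hit("top",g(404,325),.123)[:2]]; ya=np.arctan2(*(e[0]-e[1])[::-1]); print("cam back",e,np.linalg.norm(e[0]-e[1]),"xaxis deg",np.degrees(ya))
v=np.array([-np.sin(ya),np.cos(ya)])
for n,q,z in[("back",(422,193),.123),("front",(344,188),.123),("carriage near end",(495,202),.03),("holder top front",(55,150),.14),("stop1",(240,115),.03),("stop2",(228,230),.03)]:
    p=hit("top",g(*q),z)[:2]; print(n,((p-C)@v*1000).round(1))
E
```

```text
cam back [array([0.60176885, 0.20252982]), array([0.47442098, 0.21698704])] 0.12816588038017904 xaxis deg -6.476800370158763
back 159.9
front 197.2
carriage near end 149.4
holder top front 327.2
stop1 288.2
stop2 285.7
```

Emit:
send_rows(xyz=[[-0.2, 5.2, 0], [-1, 11, 0], [-3.6, 20.5, 0], [-8, 30, 0], [-14, 38.6, 0], [-21.4, 46, 0], [-30, 52, 0], [-39.5, 56.4, 0], [-49.6, 59.1, 0], [-60, 60, 0]], dr=[[0, 0, 0], [0, 0, 0], [0, 0, 0], [0, 0, 0], [0, 0, 0], [0, 0, 0], [0, 0, 0], [0, 0, 0], [0, 0, 0], [0, 0, 0]])

```text
time: 16.23
position: [0.5084, -0.0077, 0.1038]
tool_rot: [-3.133, 0.199, -0.004]
ft_force: [4.7, 6.6, -2.4]
grip_width: 0.22
grip_force: 15.0
```

```bash
python3 st.py .5077 -.0078 .103
```

```text
16.2333 [ 0.5084 -0.0077  0.1038] yaw -0.1269 F [ 4.7  6.6 -2.4] T [ 1.49 -0.88  0.03] w 19.2 j7 -1.64
shift [-0.7  0.2  0.8]
```

Emit:
send_rows(xyz=[[-10.4, -1.4, 0], [-20.5, -4.1, 0], [-30, -8.5, 0], [-38.6, -14.5, 0], [-46, -22, 0], [-52, -30.5, 0], [-56.4, -40, 0], [-59.1, -50, 0], [-60, -60.5, 0], [-60, -60.5, 0]], dr=[[0, 0, 0], [0, 0, 0], [0, 0, 0], [0, 0, 0], [0, 0, 0], [0, 0, 0], [0, 0, 0], [0, 0, 0], [0, 0, 0], [0, 0, 0]])

```text
time: 17.07
position: [0.4559, 0.0603, 0.1036]
tool_rot: [3.135, -0.196, -0.002]
ft_force: [-1.2, -1.4, 3.3]
grip_width: 0.222
grip_force: 15.0
```

```bash
cat > ang.py <<'E'
from h import *
s=get_state(); C=np.array([.5160,.0521]); d=s["position"][:2]-C
b=np.degrees(-np.arctan2(d[1],d[0])-.126)%360; u=d/np.linalg.norm(d); t=np.array([u[1],-u[0]])
print(s["time"],s["position"].round(4),"beta",b.round(1),"r",(np.linalg.norm(d)*1e3).round(2),"Ftan",(-s["ft_force"][:2]@t).round(1),"Frad(out+)",(s["ft_force"][:2]@u).round(1),"Fz",s["ft_force"][2].round(1),"w",s["grip_width"]*87)
E
python3 ang.py
```

```text
17.0667 [0.4559 0.0603 0.1036] beta 180.6 r 60.64 Ftan 1.5 Frad(out+) 1.0 Fz 3.3 w 19.31916679463402
```

Emit:
send_rows(xyz=[[0.9, -10.4, 0], [3.6, -20.5, 0], [8, -30, 0], [14, -38.6, 0], [21.4, -46, 0], [30, -52, 0], [39.5, -56.4, 0], [49.6, -59.1, 0], [60, -60, 0], [60, -60, 0]], dr=[[0, 0, 0], [0, 0, 0], [0, 0, 0], [0, 0, 0], [0, 0, 0], [0, 0, 0], [0, 0, 0], [0, 0, 0], [0, 0, 0], [0, 0, 0]])

```text
time: 17.9
position: [0.5239, 0.112, 0.1035]
tool_rot: [3.135, -0.198, -0.003]
ft_force: [-2.3, -0.1, 4.9]
grip_width: 0.221
grip_force: 15.0
```

Emit:
send_rows(xyz=[[10.4, 0.9, 0], [20.5, 3.6, 0], [30, 8, 0], [38.6, 14, 0], [46, 21.4, 0], [52, 30, 0], [56.4, 39.5, 0], [59.1, 49.6, 0], [60, 60, 0], [60, 60, 0]], dr=[[0, 0, 0], [0, 0, 0], [0, 0, 0], [0, 0, 0], [0, 0, 0], [0, 0, 0], [0, 0, 0], [0, 0, 0], [0, 0, 0], [0, 0, 0]])

```text
time: 18.73
position: [0.5754, 0.0433, 0.1036]
tool_rot: [-3.135, 0.201, 0.001]
ft_force: [-0.8, 1.8, 2.5]
grip_width: 0.227
grip_force: 15.0
```

```bash
python3 ang.py
```

```text
18.7333 [0.5754 0.0433 0.1036] beta 1.2 r 60.02 Ftan 1.6 Frad(out+) -1.1 Fz 2.5 w 19.751453889889962
```

Emit:
send_rows(xyz=[[-0.9, 10.4, 0], [-3.6, 20.5, 0], [-8, 30, 0], [-14, 38.6, 0], [-21.4, 46, 0], [-30, 52, 0], [-39.5, 56.4, 0], [-49.6, 59.1, 0], [-60, 60, 0], [-60, 60, 0]], dr=[[0, 0, 0], [0, 0, 0], [0, 0, 0], [0, 0, 0], [0, 0, 0], [0, 0, 0], [0, 0, 0], [0, 0, 0], [0, 0, 0], [0, 0, 0]])

```text
time: 19.57
position: [0.5069, -0.0075, 0.1037]
tool_rot: [-3.134, 0.198, -0.001]
ft_force: [1.0, 4.3, 0.4]
grip_width: 0.225
grip_force: 15.0
```

Emit:
send_rows(xyz=[[-10.4, -0.9, 0], [-20.5, -3.6, 0], [-30, -8, 0], [-38.6, -14, 0], [-46, -21.4, 0], [-52, -30, 0], [-56.4, -39.5, 0], [-59.1, -49.6, 0], [-60, -60, 0], [-60, -60, 0]], dr=[[0, 0, 0], [0, 0, 0], [0, 0, 0], [0, 0, 0], [0, 0, 0], [0, 0, 0], [0, 0, 0], [0, 0, 0], [0, 0, 0], [0, 0, 0]])

```text
time: 20.4
position: [0.4559, 0.0604, 0.1035]
tool_rot: [3.135, -0.195, -0.002]
ft_force: [-1.3, -2.0, 4.6]
grip_width: 0.226
grip_force: 15.0
```

```bash
python3 ang.py; python3 - <<'E'
from h import *
a=get_image("top"); s=get_image("side")
A=cv2.resize(a[195:275,65:225],None,fx=5,fy=5,interpolation=cv2.INTER_CUBIC)
B=cv2.resize(s[135:235,130:260],None,fx=2,fy=2,interpolation=cv2.INTER_CUBIC)
B=np.hstack([B,np.zeros((200,540,3),np.uint8)])
cv2.imwrite("pics/t6.png",np.vstack([A,B])[:,:,::-1])
E
```

```text
20.4 [0.4559 0.0604 0.1035] beta 180.6 r 60.67 Ftan 2.2 Frad(out+) 1.0 Fz 4.6 w 19.631791826947968
```

View pics/t6.png

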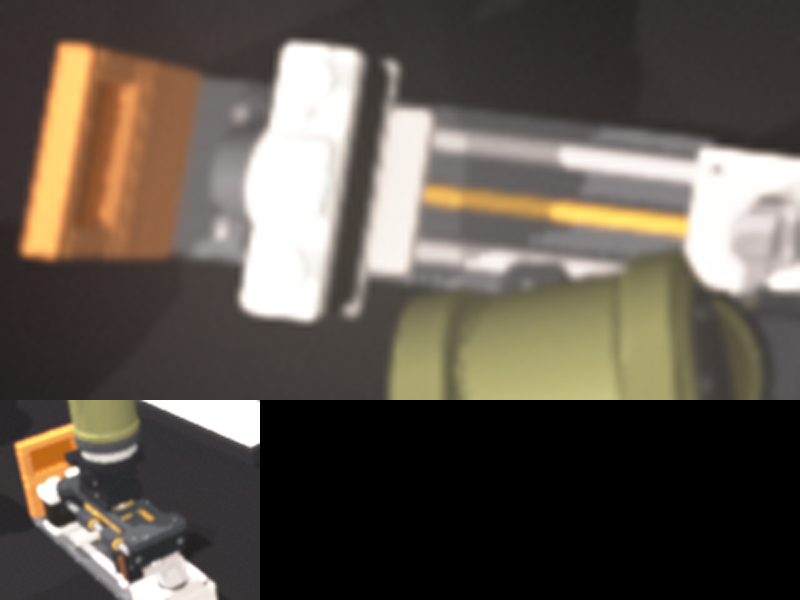

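The top view now shows the camera moved about 16 px towards the film holder, about 39 mm as expected. By my estimate 110–195° remain. I'll continue in smaller steps and check the force at each.

Emit:
send_rows(xyz=[[0.2, -5.2, 0], [0.9, -10.4, 0], [2, -15.5, 0], [3.6, -20.5, 0], [5.6, -25.4, 0], [8, -30, 0], [10.9, -34.4, 0], [14, -38.6, 0], [17.6, -42.4, 0], [21.4, -46, 0]], dr=[[0, 0, 0], [0, 0, 0], [0, 0, 0], [0, 0, 0], [0, 0, 0], [0, 0, 0], [0, 0, 0], [0, 0, 0], [0, 0, 0], [0, 0, 0]])

```text
time: 21.33
position: [0.4823, 0.1026, 0.1034]
tool_rot: [3.135, -0.198, -0.005]
ft_force: [-4.3, -0.8, 7.5]
grip_width: 0.226
grip_force: 15.0
```

```bash
python3 ang.py
```

```text
21.3333 [0.4823 0.1026 0.1034] beta 229.1 r 60.66 Ftan 4.1 Frad(out+) 1.7 Fz 7.5 w 19.63292871517623
```

Emit:
send_rows(xyz=[[2.5, -2, -0.1], [5, -3.8, -0.2], [7.7, -5.5, -0.3], [10.4, -7, -0.3], [13.2, -8.4, -0.3], [16.1, -9.7, -0.3], [19, -10.8, -0.3], [22, -11.7, -0.3], [25.1, -12.5, -0.3], [28.2, -13.1, -0.3]], dr=[[0, 0, 0], [0, 0, 0], [0, 0, 0], [0, 0, 0], [0, 0, 0], [0, 0, 0], [0, 0, 0], [0, 0, 0], [0, 0, 0], [0, 0, 0]])

```text
time: 22.17
position: [0.5118, 0.1125, 0.1035]
tool_rot: [-3.135, 0.198, 0.006]
ft_force: [-4.3, 0.3, 6.3]
grip_width: 0.224
grip_force: 15.0
```

```bash
python3 ang.py
```

```text
22.1667 [0.5118 0.1125 0.1035] beta 258.8 r 60.52 Ftan 4.3 Frad(out+) 0.6 Fz 6.3 w 19.459649201375694
```

Emit:
send_rows(xyz=[[3.1, -0.5, -0.1], [6.2, -0.8, -0.2], [9.4, -0.9, -0.3], [12.5, -0.9, -0.3], [15.6, -0.7, -0.3], [18.8, -0.3, -0.3], [21.9, 0.2, -0.3], [24.9, 0.9, -0.3], [28, 1.7, -0.3], [30.9, 2.7, -0.3]], dr=[[0, 0, 0], [0, 0, 0], [0, 0, 0], [0, 0, 0], [0, 0, 0], [0, 0, 0], [0, 0, 0], [0, 0, 0], [0, 0, 0], [0, 0, 0]])

```text
time: 23.0
position: [0.5437, 0.1054, 0.104]
tool_rot: [-3.135, 0.198, 0.0]
ft_force: [-2.4, 0.7, 0.1]
grip_width: 0.229
grip_force: 15.0
```

```bash
python3 ang.py
```

```text
23.0 [0.5437 0.1054 0.104 ] beta 290.2 r 60.08 Ftan 2.5 Frad(out+) -0.5 Fz 0.1 w 19.951731676959824
```

Emit:
send_rows(xyz=[[1.5, 0.6, 0], [2.9, 1.2, 0], [4.4, 1.8, 0], [5.8, 2.5, 0], [7.2, 3.2, 0], [8.6, 3.9, 0], [10, 4.7, 0], [11.3, 5.5, 0], [13.9, 7.2, 0], [13.9, 7.2, 0]], dr=[[0, 0, 0], [0, 0, 0], [0, 0, 0], [0, 0, 0], [0, 0, 0], [0, 0, 0], [0, 0, 0], [0, 0, 0], [0, 0, 0], [0, 0, 0]])

```text
time: 23.83
position: [0.555, 0.0978, 0.104]
tool_rot: [-3.134, 0.197, 0.005]
ft_force: [-4.6, 4.0, 1.1]
grip_width: 0.222
grip_force: 15.0
```

```bash
python3 ang.py
```

```text
23.8333 [0.555  0.0978 0.104 ] beta 303.3 r 60.05 Ftan 6.1 Frad(out+) 0.1 Fz 1.1 w 19.33025418222443
```

Emit:
send_rows(xyz=[[0.8, 0.6, 0], [1.6, 1.2, 0], [2.5, 1.9, 0], [3.4, 2.5, 0], [3.4, 2.5, 0], [3.4, 2.5, 0], [3.4, 2.5, 0], [3.4, 2.5, 0], [3.4, 2.5, 0], [3.4, 2.5, 0]], dr=[[0, 0, 0], [0, 0, 0], [0, 0, 0], [0, 0, 0], [0, 0, 0], [0, 0, 0], [0, 0, 0], [0, 0, 0], [0, 0, 0], [0, 0, 0]])

```text
time: 24.67
position: [0.5565, 0.0967, 0.1038]
tool_rot: [-3.133, 0.195, 0.01]
ft_force: [-8.4, 5.6, 2.2]
grip_width: 0.222
grip_force: 15.0
```

```bash
python3 ang.py
```

```text
24.6667 [0.5565 0.0967 0.1038] beta 305.0 r 60.19 Ftan 10.0 Frad(out+) -1.4 Fz 2.2 w 19.33593602049177
```

Tangential force is up to 10 N and the knob no longer advances, so the slide is at its stop. I'll relax the load, open, lift off and check.

Emit:
send_rows(xyz=[[-1, -0.7, 0], [-2, -1.5, 0], [-2.6, -1.9, 0], [-2.6, -1.9, 0], [-2.6, -1.9, 0], [-2.6, -1.9, 0], [-2.6, -1.9, 0], [-2.6, -1.9, 0], [-2.6, -1.9, 0], [-2.6, -1.9, 0]], dr=[[0, 0, 0], [0, 0, 0], [0, 0, 0], [0, 0, 0], [0, 0, 0], [0, 0, 0], [0, 0, 0], [0, 0, 0], [0, 0, 0], [0, 0, 0]])

```text
time: 25.5
position: [0.5558, 0.0971, 0.104]
tool_rot: [-3.134, 0.196, 0.005]
ft_force: [-4.9, 3.3, -1.1]
grip_width: 0.226
grip_force: 15.0
```

```bash
python3 ang.py;  python3 - <<'E'
from h import *
a=cv2.imread("pics/top0.png"); b=get_image("top")[:,:,::-1].copy(); cv2.imwrite("pics/t7.png",b)
t6=cv2.imread("pics/t6.png")[:400]; 
up=lambda i:cv2.resize(i[195:275,65:225],None,fx=5,fy=5,interpolation=cv2.INTER_CUBIC)
A=up(a);B=up(b)
# front edge + top half of the camera
T=A[40:200,330:470]
for I in(t6,B):
    r=cv2.matchTemplate(I,T,cv2.TM_CCOEFF_NORMED); _,m,_,l=cv2.minMaxLoc(r); print(m,l[0]-330,l[1]-40)
E
```

```text
25.5 [0.5558 0.0971 0.104 ] beta 304.2 r 60.06 Ftan 5.9 Frad(out+) -0.8 Fz -1.1 w 19.667313201334615
0.9891356229782104 -77 -10
0.6787047386169434 -106 -10
```

Emit:
send_rows(xyz=[[-0.5, -0.4, 0], [-0.5, -0.4, 0], [-0.5, -0.4, 0], [-0.5, -0.4, 0], [-0.5, -0.4, 0], [-0.5, -0.4, -4], [-0.5, -0.4, -14], [-0.5, -0.4, -28], [-0.5, -0.4, -45], [-0.5, -0.4, -65]], dr=[[0, 0, 0], [0, 0, 0], [0, 0, 0], [0, 0, 0], [0, 0, 0], [0, 0, 0], [0, 0, 0], [0, 0, 0], [0, 0, 0], [0, 0, 0]], jaw=40)

```text
time: 26.38
position: [0.5563, 0.0961, 0.1702]
tool_rot: [3.135, -0.198, -0.001]
ft_force: [0.6, 0.3, -0.3]
grip_width: 0.458
grip_force: 0.0
```

Emit:
send_rows(xyz=[[0, 10, -20], [0, 30, -40], [0, 60, -60], [0, 95, -70], [0, 130, -70], [0, 165, -70], [0, 200, -70], [0, 225, -70], [0, 240, -70], [0, 240, -70]], dr=[[0, 0, 0], [0, 0, 0], [0, 0, 0], [0, 0, 0], [0, 0, 0], [0, 0, 0], [0, 0, 0], [0, 0, 0], [0, 0, 0], [0, 0, 0]])

```text
time: 27.22
position: [0.5254, -0.1469, 0.2406]
tool_rot: [3.133, -0.21, 0.003]
ft_force: [-0.8, -0.8, 1.0]
grip_width: 0.459
grip_force: 0.0
```

```bash
python3 st.py;  python3 - <<'E'
from h import *
a=cv2.imread("pics/top0.png"); b=get_image("top")[:,:,::-1].copy(); s=get_image("side")[:,:,::-1]
up=lambda i:cv2.resize(i[195:275,65:225],None,fx=5,fy=5,interpolation=cv2.INTER_CUBIC)
A=up(a);B=up(b);T=A[40:335,320:475]
for I in(cv2.imread("pics/t6.png")[:400],B):
    _,m,_,l=cv2.minMaxLoc(cv2.matchTemplate(I,T,cv2.TM_CCOEFF_NORMED)); print(m,l[0]-320,l[1]-40)
S=cv2.resize(s[135:257,130:270],None,fx=2.4,fy=2.4,interpolation=cv2.INTER_CUBIC)[:280]
f=cv2.resize(b,(373,280)); C=np.hstack([S,f]); C=np.hstack([C,np.zeros((280,800-C.shape[1],3),np.uint8)])
U=cv2.resize(b[200:264,80:240],None,fx=5,fy=5,interpolation=cv2.INTER_CUBIC)
cv2.imwrite("pics/fin.png",np.vstack([U[:320],C]))
E
```

```text
27.2167 [ 0.5254 -0.1469  0.2406] yaw -0.1338 F [-0.8 -0.8  1. ] T [-0.05  0.19 -0.  ] w 39.9 j7 -1.41
0.9846905469894409 -77 -10
0.9830238819122314 -95 -12
```

View pics/fin.png

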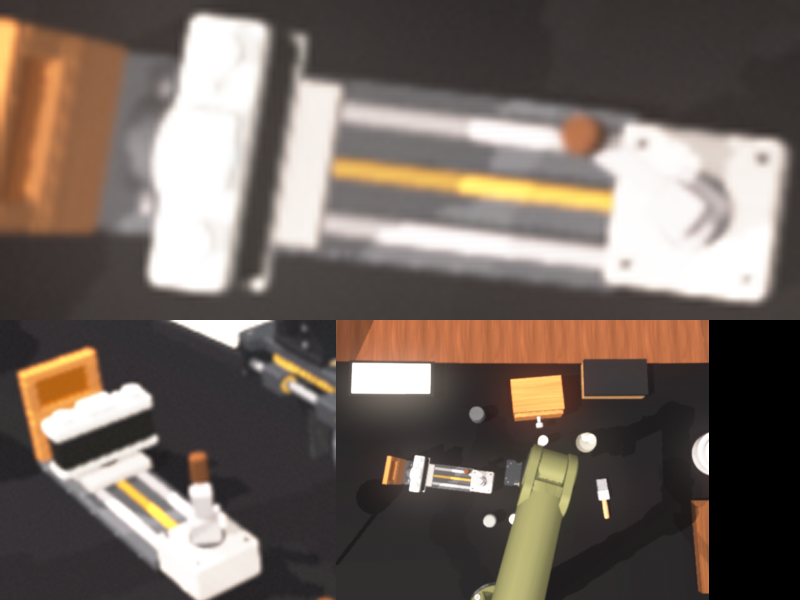

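```bash
python3 -c "
from bench import *
print(close_job())"
```

```text
the job is handed in; nothing more can be done
None
```

The steel crank is fitted down on its collar and was wound clockwise about 1.85 turns until the knob force rose to 10 N, which I took as the camera slide meeting its end stop. The slide moved about 48 mm, the crank was left on the shaft, and the job was handed in with the arm clear.

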